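# Refit the lid of the bench dust filter

### The job

Put the loose filter lid back on the bench dust filter: with the lid tilted, hook the turned-up lip of its tongue in under the fixed ledge at the robot end of the filter bay, then swing the other end down and press it until the sprung catch snaps over it and the lid lies flat, fully home. Do it gently, feeling for the stop wall rather than forcing the lid against the filter unit, and leave the other things on the desk where they are.

Things in the scene. Friction and masses are not known exactly. Their poses are not given: they have to be found in the camera images.
- housing: Fixed white bench dust filter, shell 250 x 156 x 38 mm. Origin: centre of its underside, on the desk; z up, x from the ledge end (nearer the robot) to the catch end. A grey tray on it holds the lid's bay, clamped up to 10 mm to +x or -x of its nominal place. This offset is NOT in any measured pose: see or feel it. The unit is weak: it stands 25 N. All bay numbers below: nominal, this frame, mm
- bay_ledge (a point): Nominal middle of the lower +x edge of the ledge: (-68, 0, 56). The ledge (x -86 to -68, underside z 62) overhangs the bay floor (z 38) from a rigid stop wall, face x -80; its free edge turns down as a strip (x -71 to -68, z 56 to 62, full width). Open to +x below that; between x -80 and -20 nothing else lies above the floor. The tray's clamps hold 90 N
- bay_home (a point): Nominal home of the lid's origin: (0, 0, 50), axes parallel; tray offset apart, home may be x -3 to 2.5. The lid then lies on two rails (top z 50, x -20 to 67.5, y 43 to 57 either side). Side walls: inner faces y +-57.5, top z 59. Far wall: face x 67.5, top z 54 in the middle, under the 40 mm wide catch; either side (y 22 to 63) it is a rigid post, top z 68, x 67.5 to 76.5
- lid: Loose grey lid, 220 g (times 0.8 to 1.3), lying on the desk. Origin: centre of the plate's underside. Plate 130 (x) x 110 (y) x 6 mm; from its -x edge a tongue projects 12 mm (x -77 to -65, 80 mm wide, z 0 to 4), its tip turned up as a lip (x -77 to -74, to z 10) that goes behind the ledge's strip. Grip rib in the middle of its top, 16 mm thick (x), 56 mm long (y), z 6 to 46
- lid_tongue (a point): Point on the end face of the lid's tongue: lid frame (-77, 0, 2) mm
- catch (a joint): Travel of the sprung steel catch, m: 0 = sprung out (at the start, and once snapped over the lid), up to 0.013 pushed back to +x. Tip at x 59, z 57.5 to 59.5 (1.5 above a lid that is home); from it a ramp leans back to x 66.5, z 75.5, then a flat top to x 91. The lid's far edge, pressed down the ramp, pushes it back (spring 0.8 N + 0.1 N/mm). Moves with the tray
- cup: paper cup, 72 mm wide, 85 mm high, to be left alone; origin at its foot
- loupe: small black eye loupe standing on the desk, 28 mm wide, 28 mm high, to be left alone; origin at its foot
- mouse: black computer mouse, 105 x 62 x 30 mm, to be left alone; origin at its underside
- penpot: steel pot with pens, 72 mm wide, 134 mm high, to be left alone; origin at its foot
- fan: small green desk fan, 90 mm wide, 190 mm high, to be left alone; origin at its foot
- glue: small green glue jar, 28 mm wide, 70 mm high, to be left alone; origin at its foot
Mind the look-alikes: they are no part of the job. What is shaped like the lid but pink or red is not meant.

How it is judged (in metres and radians):
On the way:
1. the lid, tilted at least 7 degrees, has the tip of its tongue low in the bay, below the ledge, at the ledge end (housing x -92 to -60 mm, z 34 to 52 mm) (x of lid_tongue in the frame of housing between -0.092 and -0.06 m and z of lid_tongue in the frame of housing between 0.034 and 0.052 m and y of lid_tongue in the frame of housing between -0.01 and 0.01 m and angle between lid's own z axis and vertical above 0.12 rad), for 0.1 s.
At the end, for the whole second after the job is handed in: The lid lies at rest on the rails of the bay: level within 1.7 degrees, its underside 47 to 52.5 mm above the desk (home is 50), within 6 mm of the bay's middle line, its tongue at the ledge end under the ledge, and the catch sprung out over its far edge (catch travel under 4 mm) (angle between lid's own z axis and vertical below 0.03 rad and z of lid in the frame of housing between 0.047 and 0.0525 m and y of lid in the frame of housing between -0.006 and 0.006 m and x of lid_tongue in the frame of housing below -0.06 m and value of joint catch below 0.004 m and linear speed of lid below 0.02 m/s); the robot touches nothing.
It fails at once if the lid is forced against the filter unit (more than 25 N in all between them) (contact force between lid and housing above 25 N).
It fails at once if a bystander on the desk is moved more than 30 mm (distance of any of cup, loupe, mouse, penpot, fan, glue from where it was at the start of the episode above 0.03 m).
It also fails if it takes over 61 s, if anything falls off the work surface, if the arm or the gripper's body presses on something with over 40 N, if the wrist force passes 120 N, or if a joint passes its speed limit or range.

### The arm

A 7-joint arm with a two-finger parallel gripper is mounted at the origin on the work surface. World frame = base frame: x ahead of the robot, y to its left, z up, the work surface at z = 0. Lengths are in mm, angles in rad, forces in N, time in s.
With the tool pointing down it reaches from about 400 to 875 mm from the base axis. Payload 4.4 kg.
Tool frame: the origin (TCP) lies on the centre line of the jaws, within the pads' length; the fingertips stand 22 mm ahead of it and the grasp point (between the pads) lies 3 mm ahead of it; z points along the fingers, y is the direction in which the jaws open and shut (so a half turn about z gives the same grasp; the last joint's range is limited). The gripper opens to 85 mm and grips with 20 to 120 N. Pads are 22 mm wide; open, the fingers measure 114 mm over their backs; the gripper's body (76 mm by 85 mm) begins 54 mm behind the grasp point. The pads swing forward as they close: fully open they stand 13 mm farther back than shut.
Start: joints at [-1.365, 0.628, 0.038, 1.517, -0.027, 0.996, -0.02], TCP at [174.478, 626.159, 218.713] pointing down, gripper open.
Joint ranges: [-3.06, 3.06], [-0.37, 2.12], [-1.25, 1.32], [0.18, 2.47], [-1.1, 4.24], [0.23, 1.98], [-2.94, 2.94]. Speed limits (rad/s): [2.57, 2.57, 3.14, 3.14, 3.14, 3.14, 3.14].

### API

Orientations are given as [roll, pitch, yaw] about the fixed x, y, z axes, in that order (R = Rz(yaw) Ry(pitch) Rx(roll)).
In Python, from cell import ctrl gives the robot as it stands. The module is installed in compiled form; this text tells all that it offers.
- The arm moves only by the tool step_arm, never from a script. Its argument "commands" is a list of rows, each a list of 7 numbers: the shift along the tool's x, y, z in mm, then the turn, a rotation vector about the tool's x, y, z in degrees, then the closure in counts, from 0 (fully open) to 255 (shut). A call has 1 to 8 rows; each row is the pose to reach, as a shift and turn from the pose commanded when the call began, along the tool's axes at that moment; what a row does not reach only later rows make up. A row lasts 1/10 s, in which the tool goes at most 50 mm and 8.59 degrees, less where a joint would pass 70% of its speed; a pose out of reach is approached as far as the arm can. A call with a gripper value outside its range is refused whole. The fingers move at their own pace and stop on an object; the grip force is fixed at half the most. Time passes only in rows, so rows that repeat a pose let the fingers close. It gives the time, the measured TCP pose, the force and the opening at its end, in the units of the state.
- ctrl.read_state(): the state, without advancing time (a new reading comes with each control period).
- ctrl.get_image(name): name is "scene" or "top" or "wrist"; returns the picture (420x560x3 uint8, red, green, blue); there is no depth.
- ctrl.camera_info(name): a dict with "vertical_fov" (degrees; the focal length in pixels is half the picture's height over the tangent of half this angle, whatever the lens; pixels are square), "cx", "cy" (the principal point, pixels), "dist_coeffs" ([k1, k2, p1, p2, k3] as OpenCV has them; the pictures are not rectified), "rvec" (rotation vector, rad) and "tvec" (3), from world to camera coordinates, as OpenCV has them. Camera axes: x right, y down, z forward; pixel columns grow to the right and rows downward; lengths in mm; the calibration is good to about 2 mm. A picture is of the moment at which its call begins: read the wrist's pose just before it. camera_info takes no time and is no camera call; for the wrist camera it gives the pose at the moment of the call.
- ctrl.finish_job(): hands the job in, once; it reports no verdict.
Trained networks look in the newest picture that a camera, given by its name, has taken for a name from the list of things; names that differ only in an ending like _2 or _b are one class to them, and where a whole thing is asked for, a point or a joint stands for the part that bears it (a point fixed in the world has none). Each returns a list of dicts, best first, with "p" (0 to 1); they miss things now and then, are a little off and sometimes report something else, mostly with a low value. They report only what shows in the picture. A call takes as long as a camera call. They do not tell look-alikes from the thing itself.
- ctrl.spot_in(thing, camera): "point" ([row, column] as shares, 0 to 1, of the picture: columns of its width, rows of its height, amid what is visible of it).
The state is a dict: "clock": time; "qpos": joint angles; "qd": joint speeds; "tau": joint torques, N m; "eef_pos": TCP position; "tool_rot": TCP orientation; "force": force on the tool from outside, world axes, zero at the start; "torque": the same for the moment, N m; "width": finger opening in mm.
Only numpy, scipy, OpenCV 4.12 (cv2) and the standard library are available. Lean on these libraries where they do the work, as an engineer would, in place of code of your own. Each camera call takes 0.05 s, during which the arm holds its last target. There are 200 camera calls.

## Working session

There is one attempt and no reset: what is moved stays moved. The work goes in short steps, Python scripts to look and compute and a tool call to move; the robot and the scene stay as the last step left them, time stands still between calls to the robot, and variables do not carry over. Pictures are saved under pics/ and viewed, and the job is handed in when it is done.

Besides the shell and the picture viewer there is one more tool, called after ">>>" in YAML: its name, and indented under it one key for each argument. step_arm: Moves the arm, as the interface text tells. Its arguments: {"type":"object","properties":{"commands":{"type":"array"}},"required":["commands"]}

```bash
mkdir -p pics
cat > h.py <<'E'
import numpy as np,cv2,json
from cell import ctrl
def snap(n,f):
    im=ctrl.get_image(n); cv2.imwrite('pics/'+f,im[:,:,::-1]); return im
def cam(n):
    c=ctrl.camera_info(n); f=210/np.tan(np.radians(c['vertical_fov'])/2)
    K=np.array([[f,0,c['cx']],[0,f,c['cy']],[0,0,1.]]); return K,np.array(c['dist_coeffs'],float),np.array(c['rvec'],float),np.array(c['tvec'],float)
def ray(n,uv,z,C=None):
    K,d,r,t=C or cam(n); p=cv2.undistortPoints(np.array(uv,float).reshape(-1,1,2),K,d).reshape(-1,2)
    R=cv2.Rodrigues(r)[0]; o=-R.T@t.ravel(); D=np.c_[p,np.ones(len(p))]@R
    return o+D*((np.broadcast_to(z,len(p))-o[2])/D[:,2])[:,None]
def proj(n,P,C=None):
    K,d,r,t=C or cam(n); return cv2.projectPoints(np.array(P,float).reshape(-1,1,3),r,t,K,d)[0].reshape(-1,2)
E
python3 - <<'E'
from h import *
s=ctrl.read_state(); print(s)
for n in('scene','top','wrist'):
    snap(n,n+'0.png'); print(n,ctrl.camera_info(n))
    for t in ('lid','housing'):
        print(n,t,[(round(q['p'],2),round(q['point'][1]*560),round(q['point'][0]*420)) for q in ctrl.spot_in(t,n)])
E
```

```text
{'clock': 0.0, 'qpos': array([-1.36479341,  0.62931495,  0.03839069,  1.51839409, -0.02698504,
        0.9962794 , -0.01997168]), 'qd': array([-7.57136769e-05, -6.47627760e-04,  2.51852592e-04, -7.85017331e-04,
       -1.01754192e-04,  1.14572891e-03,  2.66620096e-03]), 'tau': array([-2.01970443e-04, -5.63410020e+01,  1.22684229e+00, -1.93430650e+01,
        1.12193293e-02,  1.08873876e-02, -2.08690047e-06]), 'eef_pos': array([174.27675797, 625.52175725, 217.80002919]), 'tool_rot': array([-3.13971325e+00,  6.01117963e-06,  2.86986709e+00]), 'force': array([ 0.27096169, -0.05648442, -1.50627899]), 'torque': array([ 0.02886075,  0.00909206, -0.04032293]), 'width': 84.98973009971573}
scene {'vertical_fov': 46.044240843755304, 'cx': 280.1687012117647, 'cy': 211.6468217450191, 'dist_coeffs': array([0.01404623, 0.        , 0.        , 0.        , 0.        ]), 'rvec': array([ 2.17221543,  1.41692804, -0.46165256]), 'tvec': array([-247.33670605, -379.29626705, 1580.1826337 ])}
scene lid [(0.95, 335, 142), (0.84, 279, 225), (0.63, 346, 195)]
scene housing [(0.57, 206, 245)]
top {'vertical_fov': 50.54589153977608, 'cx': 272.21982909757895, 'cy': 209.0901369379028, 'dist_coeffs': array([-0.01411807,  0.        ,  0.        ,  0.        ,  0.        ]), 'rvec': array([ 2.16142077, -2.1847499 ,  0.13389062]), 'tvec': array([   6.72279161,  566.63901731, 1446.23942392])}
top lid [(0.97, 188, 270), (0.93, 264, 212), (0.74, 211, 212), (0.57, 326, 214)]
top housing [(0.91, 323, 212)]
wrist {'vertical_fov': 66.41228207744659, 'cx': 281.39415874791877, 'cy': 213.5423158314041, 'dist_coeffs': array([-0.02951848,  0.        ,  0.        ,  0.        ,  0.        ]), 'rvec': array([-2.32042523, -1.76124389, -0.24274465]), 'tvec': array([-648.86728059,  -34.62969356,  377.48148849])}
wrist lid [(0.63, 98, 407)]
wrist housing []
```

View pics/top0.png

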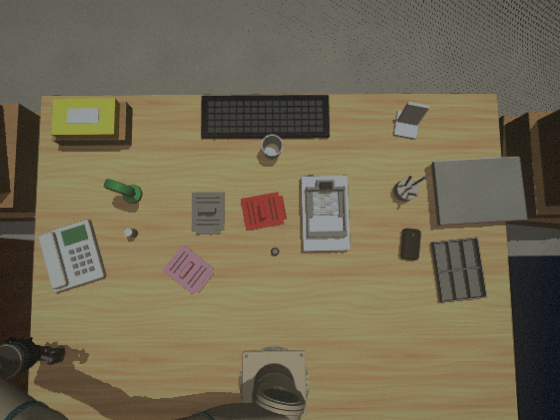

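View pics/scene0.png

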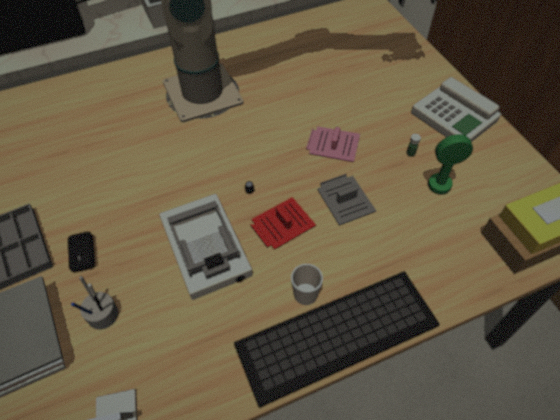

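Run:
```python
import cv2
a=cv2.imread('pics/top0.png')
cv2.imwrite('pics/top0c.png',cv2.resize(a[150:330,140:400],None,fx=3,fy=3,interpolation=2))
```

```text
(no output)
```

View pics/top0c.png

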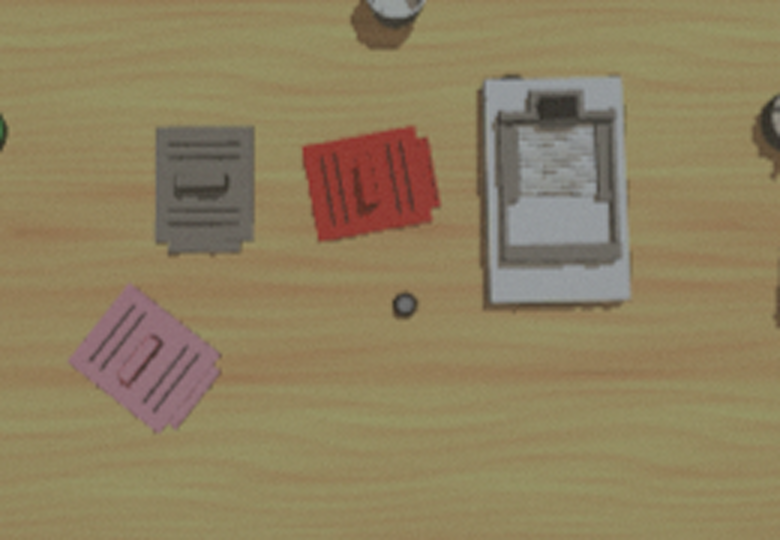

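The lid candidates in the top picture are grey (208,212), red (264,212) and pink (188,270). The grey one is the lid, and the crop shows its tongue pointing at the robot. Next I measure the lid and the housing.

Run:
```python
from h import *
f=lambda L:[(140+x/3,150+y/3) for x,y in L]
l=ray('top',f([(155,127),(254,127),(254,243),(156,243),(203,183)]),[6,6,6,6,46]);print('lid',l.round(1))
h=ray('top',f([(484,80),(620,78),(630,300),(490,303)]),38);print('h',h.round(1),h.mean(0))
E=lambda a:np.degrees(np.arctan2(a[1],a[0]))
print(E(l[0]-l[3]),E(l[1]-l[2]),E(h[0]-h[3]),E(h[1]-h[2]))
# ledge
print(ray('top',f([(498,247),(618,247),(498,264),(618,264)]),[62]*4).round(1))
```

```text
lid [[629.  272.    6. ]
 [628.  160.6   6. ]
 [497.  160.6   6. ]
 [498.2 269.9   6. ]
 [560.8 212.6  46. ]]
h [[ 673.6  -97.5   38. ]
 [ 674.6 -249.2   38. ]
 [ 428.3 -252.9   38. ]
 [ 426.9  -99.5   38. ]] [ 550.84317566 -174.78548955   38.        ]
0.9410398603950881 -0.0025773397547353334 0.4585306122836749 0.8595423473255057
[[ 486.6 -107.3   62. ]
 [ 485.2 -237.    62. ]
 [ 468.3 -106.9   62. ]
 [ 466.8 -236.5   62. ]]
```

View pics/wrist0.png

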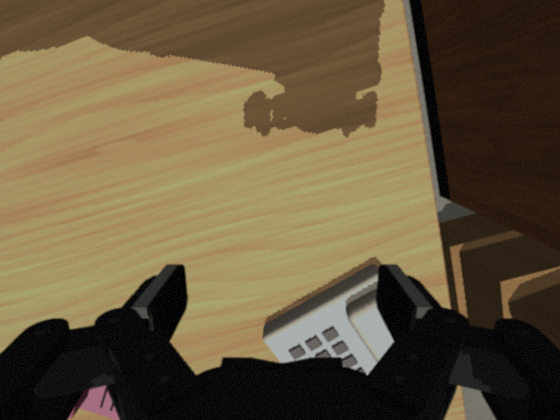

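```bash
cat >> h.py <<'E'
from scipy.spatial.transform import Rotation as Ro
def plan(p,rpy_deg):
    s=ctrl.read_state(); R=Ro.from_euler('xyz',s['tool_rot']); T=Ro.from_euler('xyz',rpy_deg,degrees=True)
    print('now',s['clock'].round(2) if hasattr(s['clock'],'round') else s['clock'],s['eef_pos'].round(1),np.degrees(s['tool_rot']).round(2),'F',s['force'].round(2),'q',s['qpos'].round(2))
    print('shift',R.inv().apply(np.array(p)-s['eef_pos']).round(1),'turn',(R.inv()*T).as_rotvec(degrees=True).round(2))
E
python3 - <<'E'
from h import *
K,d,r,t=cam('wrist');R=cv2.Rodrigues(r)[0];print(-R.T@t, R[2])
plan([560,216,200],[180,0,90])
E
```

```text
[108.21283948 643.61933171 372.72954429] [ 0.26084839 -0.07282721 -0.96262886]
now 0.45 [174.5 626.1 218.6] [-179.99   -0.    164.42] F [-0.94  0.67  0.34] q [-1.36  0.63  0.04  1.52 -0.03  1.   -0.02]
shift [-481.5 -291.5   18.6] turn [-1.000e-02  1.000e-02  7.442e+01]
```

>>> step_arm:
  commands:
    - [-41,-25,2,0,0,6.2,0]
    - [-82,-50,4,0,0,12.4,0]
    - [-123,-75,6,0,0,18.6,0]
    - [-164,-100,8,0,0,24.8,0]
    - [-205,-125,10,0,0,31,0]
    - [-246,-150,12,0,0,37.2,0]
    - [-287,-175,14,0,0,43.4,0]
    - [-328,-200,16,0,0,49.6,0]

```text
clock: 1.25
eef_pos: [437.9, 344.1, 203.0]
tool_rot: [3.141, -0.0, 2.0]
force: [0.1, 0.0, 0.1]
width: 85.2
```

```bash
python3 -c "
from h import *
plan([560,216,200],[180,0,90])"
```

```text
now 1.25 [437.9 344.1 203. ] [ 1.7996e+02 -2.0000e-02  1.1459e+02] F [0.06 0.01 0.14] q [-0.9   0.53  0.28  1.81 -0.19  0.83 -0.1 ]
shift [-167.3   57.7    2.9] turn [ 0.04 -0.03 24.59]
```

>>> step_arm:
  commands:
    - [-42,14,1,0,0,6.2,0]
    - [-84,29,1,0,0,12.4,0]
    - [-125,43,2,0,0,18.6,0]
    - [-167,58,3,0,0,24.6,0]
    - [-167,58,3,0,0,24.6,0]

```text
clock: 1.75
eef_pos: [564.5, 210.6, 200.2]
tool_rot: [3.137, 0.005, 1.563]
force: [-0.6, -0.7, 0.1]
width: 85.5
```

```bash
python3 -c "
from h import *
snap('wrist','w1.png')
plan([560,216,32],[180,0,90])"
```

```text
now 1.8 [561.8 214.4 199.8] [1.799e+02 1.100e-01 8.987e+01] F [-0.31  0.86  0.48] q [-0.66  0.61  0.39  1.69 -0.28  0.9  -0.16]
shift [  1.9  -2.1 167.8] turn [ 0.1   0.11 -0.13]
```

View pics/w1.png

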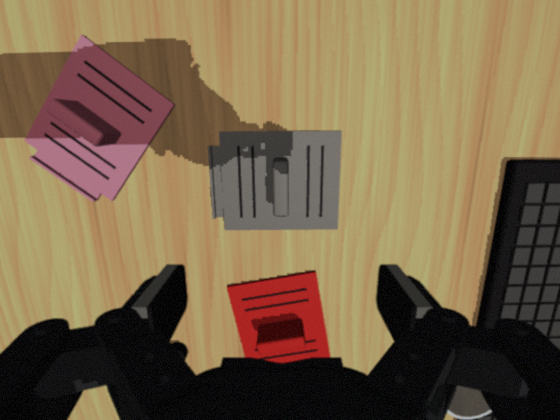

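```bash
python3 -c "
from h import *
l=ray('wrist',[(221,131),(340,130),(338,230),(224,230),(281,159),(281,216)],[6,6,6,6,46,46]);print(l.round(1),l[:4].mean(0),l[4:].mean(0))
c=(l[1]+l[2]-l[0]-l[3])[:2];print(np.degrees(np.arctan2(c[1],c[0])), np.linalg.norm(c)/2)
"
```

```text
[[498.6 274.4   6. ]
 [623.8 275.    6. ]
 [626.6 164.    6. ]
 [496.2 164.5   6. ]
 [561.6 249.1  46. ]
 [561.4 192.6  46. ]] [561.30940747 219.47477775   6.        ] [561.53626387 220.8708771   46.        ]
0.0462931307916761 127.85441961480748
```

>>> step_arm:
  commands:
    - [5.6,0,45,0,0,0,0]
    - [5.6,0,90,0,0,0,0]
    - [5.6,0,130,0,0,0,0]
    - [5.6,0,155,0,0,0,0]
    - [5.6,0,166,0,0,0,0]
    - [5.6,0,166,0,0,0,0]
    - [5.6,0,166,0,0,0,255]
    - [5.6,0,166,0,0,0,255]

```text
clock: 2.6
eef_pos: [560.7, 224.6, 35.4]
tool_rot: [3.139, -0.001, 1.575]
force: [1.2, -0.3, 0.3]
width: 59.3
```

>>> step_arm:
  commands:
    - [0,0,0,0,0,0,255]
    - [0,0,0,0,0,0,255]
    - [0,0,0,0,0,0,255]
    - [0,0,0,0,0,0,255]
    - [0,0,0,0,0,0,255]

```text
clock: 3.1
eef_pos: [559.5, 223.8, 33.7]
tool_rot: [-3.142, -0.0, 1.575]
force: [0.5, -0.8, 0.1]
width: -0.1
```

```bash
python3 -c "
from h import *
plan([561,220,180],[180,0,90])"
```

```text
now 3.1 [559.5 223.8  33.7] [-180.     -0.     90.22] F [ 0.46 -0.76  0.06] q [-0.6   0.83  0.28  1.79 -0.38  0.57 -0.08]
shift [  -3.8    1.5 -146.3] turn [-0.   -0.    0.22]
```

```bash
python3 -c "
from h import *
snap('wrist','w2.png');a=snap('top','t2.png');b=snap('scene','s2.png')
cv2.imwrite('pics/c2.png',np.hstack([cv2.resize(a[150:330,140:300,::-1],(355,400)),cv2.resize(b[110:260,280:420,::-1],(373,400))]))
print(ctrl.read_state()['width'])"
```

```text
0.41540991934523797
```

View pics/w2.png

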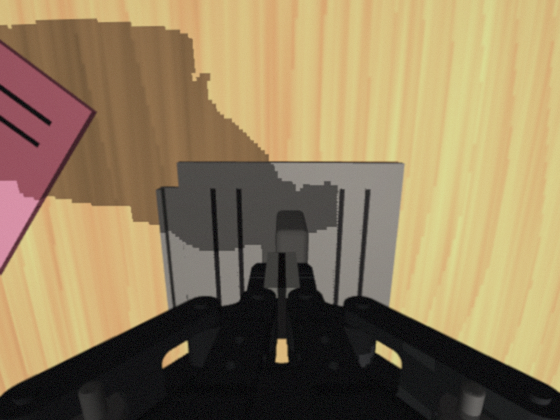

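View pics/c2.png

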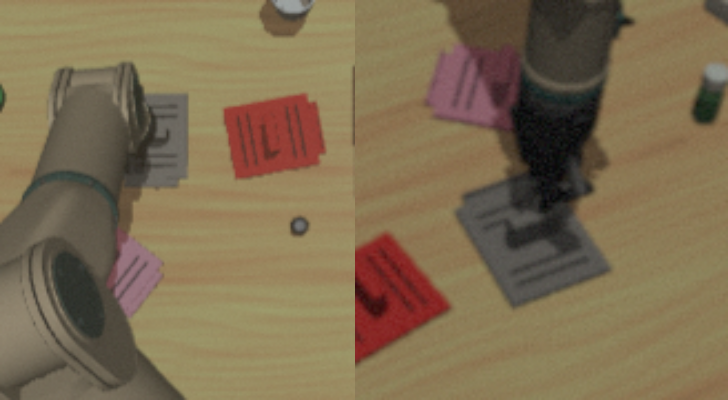

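```bash
python3 -c "
from h import *
s=ctrl.read_state();C=cam('wrist');print(s['eef_pos'],s['width'])
print('tcp,tip',proj('wrist',[s['eef_pos'],s['eef_pos']-[0,0,22]],C).round())
cen=np.array([561.5,220,0])
P=[cen+np.array(v) for v in [(-65,-55,6),(65,-55,6),(65,55,6),(-65,55,6),(0,28,46),(0,-28,46),(-77,40,4)]]
for n in('wrist','top','scene'): print(n,proj(n,P).round().tolist())
print('scene tip',proj('scene',[s['eef_pos']-[0,0,22]]), proj('top',[s['eef_pos']-[0,0,22]]))
l=ray('wrist',[(178,162),(403,162)],6,C);print(l)
print(ray('wrist',[(277,212),(304,212),(291,212)],46,C))
"
```

```text
[559.45009256 223.79591751  33.632347  ] 0.41540991934523797
tcp,tip [[282. 259.]
 [282. 243.]]
wrist [[185.0, 324.0], [384.0, 324.0], [401.0, 155.0], [170.0, 154.0], [286.0, 221.0], [286.0, 326.0], [153.0, 180.0]]
top [[223.0, 231.0], [223.0, 193.0], [191.0, 193.0], [190.0, 232.0], [197.0, 211.0], [214.0, 211.0], [195.0, 235.0]]
scene [[318.0, 187.0], [340.0, 223.0], [377.0, 209.0], [353.0, 174.0], [358.0, 185.0], [339.0, 192.0], [346.0, 173.0]]
scene tip [[347.99861111 195.62287397]] [[205.63473576 212.49786484]]
[[500.65696474 270.42789735   6.        ]
 [627.8677202  270.89269041   6.        ]]
[[557.12016663 252.34446812  46.        ]
 [569.49422008 252.38620442  46.        ]
 [563.5356517  252.36606855  46.        ]]
```

```bash
python3 -c "
import cv2
a=cv2.imread('pics/w2.png');b=cv2.imread('pics/s2.png')
import numpy as np
cv2.imwrite('pics/c3.png',np.hstack([cv2.convertScaleAbs(cv2.resize(a[150:350,200:380],(450,500),interpolation=2),alpha=1.6,beta=20),cv2.convertScaleAbs(cv2.resize(b[150:240,310:380],(350,450),interpolation=2),alpha=1.6,beta=20)[0:500] if 0 else cv2.convertScaleAbs(cv2.resize(b[150:250,310:380],(350,500),interpolation=2),alpha=1.6,beta=20)]))"
```

```text
(no output)
```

View pics/c3.png

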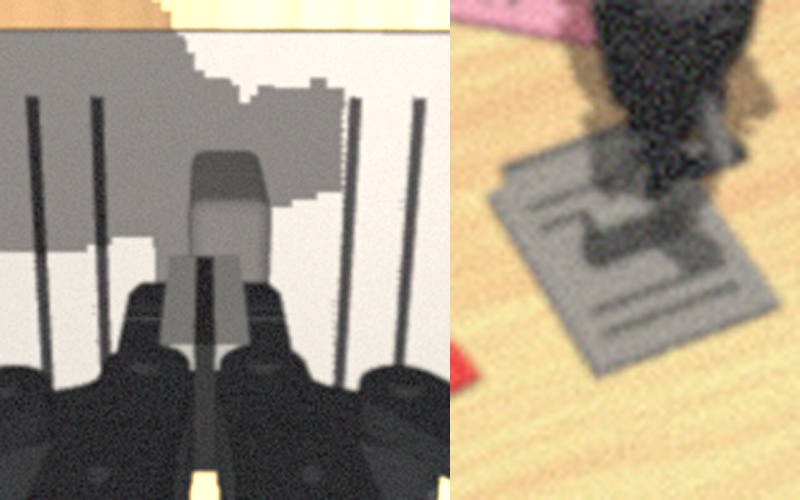

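>>> step_arm:
  commands:
    - [0,0,-15,0,0,0,255]
    - [0,0,-30,0,0,0,255]
    - [0,0,-40,0,0,0,255]
    - [0,0,-40,0,0,0,255]
    - [0,0,-40,0,0,0,255]

```text
clock: 3.75
eef_pos: [559.7, 224.1, 74.3]
tool_rot: [3.141, -0.001, 1.575]
force: [-0.1, -0.3, -0.6]
width: -0.3
```

```bash
python3 -c "
from h import *
a=snap('wrist','w4.png');b=snap('scene','s4.png')
cv2.imwrite('pics/c4.png',np.hstack([a[:,:,::-1],cv2.resize(b[150:250,310:380,::-1],(240,420),interpolation=2)]))
plan([561,220,180],[180,0,90])"
```

```text
now 3.85 [559.  223.9  73.4] [-1.7995e+02  1.0000e-02  9.0230e+01] F [-0.09 -0.14  0.12] q [-0.62  0.77  0.31  1.78 -0.36  0.65 -0.1 ]
shift [  -3.9    1.9 -106.6] turn [-0.05  0.01  0.23]
```

View pics/c4.png

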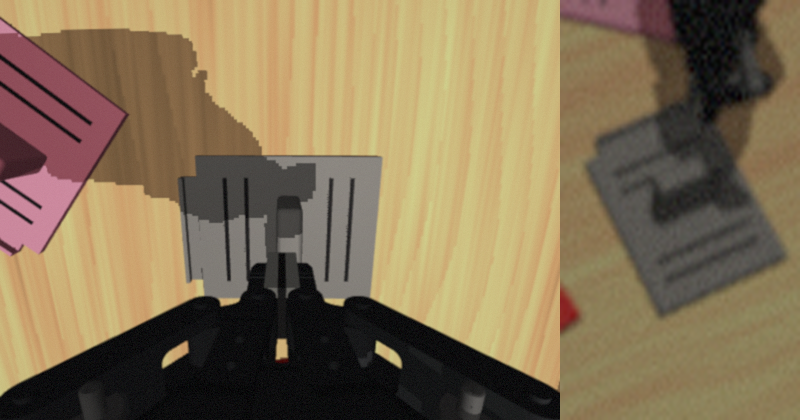

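```bash
python3 -c "
from h import *
for z in (40,51,62,73,85,95): print(z,proj('scene',[[559,224,z]]).round(1),proj('wrist',[[559,224,z],[559,235,z]]).round(1).tolist())
a=cv2.imread('pics/s4.png');cv2.imwrite('pics/c5.png',cv2.convertScaleAbs(cv2.resize(a[140:215,300:400],(800,600),interpolation=2),alpha=1.7,beta=30))
"
```

```text
40 [[349.1 189. ]] [[281.7, 236.5], [281.7, 219.5]]
51 [[349.5 186.4]] [[281.7, 242.9], [281.7, 225.0]]
62 [[350.  183.7]] [[281.7, 250.0], [281.8, 231.2]]
73 [[350.4 181.1]] [[281.7, 258.0], [281.8, 238.1]]
85 [[350.9 178.1]] [[281.7, 268.0], [281.8, 246.8]]
95 [[351.4 175.6]] [[281.7, 277.5], [281.8, 255.1]]
```

View pics/c5.png

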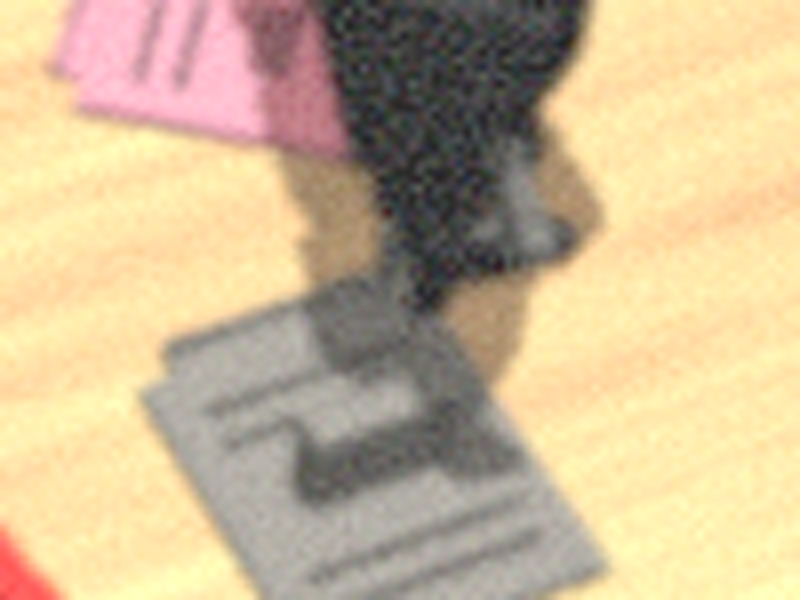

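```bash
python3 -c "
from h import *
C=cam('wrist')
print(ray('wrist',[(196,156),(381,156),(277,196),(302,196),(372,297),(204,282)],[6]*6,C).round(1))
a=cv2.imread('pics/w4.png');cv2.imwrite('pics/c6.png',cv2.convertScaleAbs(cv2.resize(a[140:320,170:390],(733,600),interpolation=2),alpha=1.6,beta=30))
"
```

```text
[[500.2 269.9   6. ]
 [626.9 270.4   6. ]
 [555.6 242.1   6. ]
 [573.3 242.1   6. ]
 [629.5 162.1   6. ]
 [499.7 174.6   6. ]]
```

View pics/c6.png

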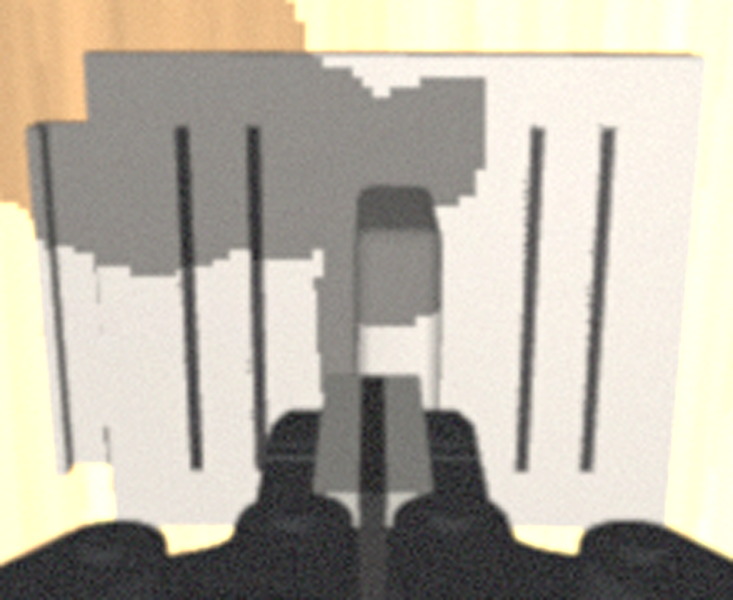

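>>> step_arm:
  commands:
    - [-3,2,0,0,0,0,0]
    - [-3,2,0,0,0,0,0]
    - [-3,2,0,0,0,0,0]
    - [-3,2,0,0,0,0,0]
    - [-3,2,0,0,0,0,0]
    - [-3,2,0,0,0,0,0]
    - [-3,2,0,0,0,0,0]
    - [-3,2,0,0,0,0,0]

```text
clock: 4.65
eef_pos: [561.5, 220.8, 73.7]
tool_rot: [3.142, -0.0, 1.575]
force: [0.1, 0.3, -0.0]
width: 85.3
```

>>> step_arm:
  commands:
    - [-6,2.5,10,0,0,0,0]
    - [-6,2.5,30,0,0,0,0]
    - [-6,2.5,40,0,0,0,0]
    - [-6,2.5,44,0,0,0,0]
    - [-6,2.5,48,0,0,0,0]
    - [-6,2.5,48,0,0,0,0]

```text
clock: 5.25
eef_pos: [563.9, 214.8, 25.4]
tool_rot: [-3.141, 0.0, 1.575]
force: [-0.5, -0.2, -0.1]
width: 85.3
```

```bash
python3 -c "
from h import *
a=snap('wrist','w7.png');b=snap('scene','s7.png')
cv2.imwrite('pics/c7.png',np.hstack([a[:,:,::-1],cv2.resize(b[150:250,310:380,::-1],(240,420),interpolation=2)]))
plan([564,215,180],[180,0,90])"
```

```text
now 5.35 [564.3 215.   26.1] [ 1.7996e+02 -2.0000e-02  9.0230e+01] F [0.37 0.29 0.16] q [-0.58  0.84  0.27  1.79 -0.39  0.56 -0.06]
shift [ 1.000e-01 -2.000e-01 -1.539e+02] turn [ 0.04 -0.02  0.23]
```

View pics/c7.png

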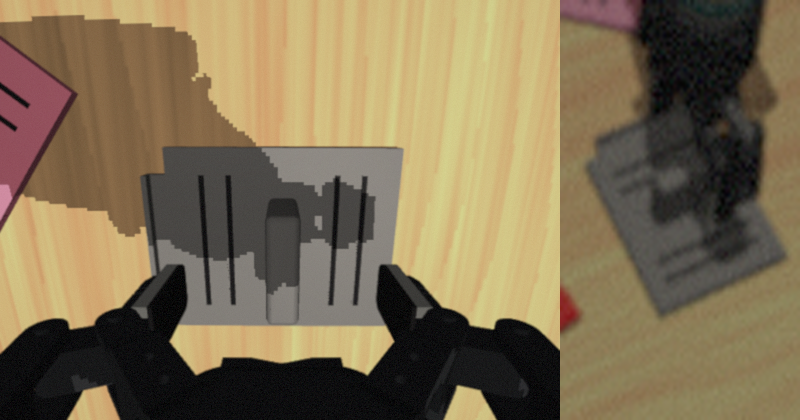

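>>> step_arm:
  commands:
    - [0,0,4,0,0,0,0]
    - [0,0,8,0,0,0,0]
    - [0,0,12,0,0,0,0]
    - [0,0,15,0,0,0,0]
    - [0,0,18,0,0,0,0]
    - [0,0,18,0,0,0,0]

```text
clock: 5.95
eef_pos: [563.7, 214.7, 7.2]
tool_rot: [-3.141, 0.0, 1.575]
force: [-0.9, 0.1, -1.0]
width: 85.3
```

>>> step_arm:
  commands:
    - [0,0,0,0,0,0,255]
    - [0,0,0,0,0,0,255]
    - [0,0,0,0,0,0,255]
    - [0,0,0,0,0,0,255]
    - [0,0,0,0,0,0,255]
    - [0,0,0,0,0,0,255]
    - [0,0,0,0,0,0,255]
    - [0,0,0,0,0,0,255]

```text
clock: 6.75
eef_pos: [564.2, 214.8, 8.0]
tool_rot: [3.141, -0.0, 1.575]
force: [-0.6, -0.4, 3.4]
width: 14.8
```

```bash
python3 -c "
from h import *
a=snap('wrist','w8.png');b=snap('scene','s8.png')
cv2.imwrite('pics/c8.png',np.hstack([a[:,:,::-1],cv2.resize(b[150:250,310:380,::-1],(240,420),interpolation=2)]))
plan([564,215,180],[180,0,90]);print(ctrl.read_state()['width'])"
```

```text
now 6.85 [564.2 214.9   8. ] [ 1.7998e+02 -1.0000e-02  9.0220e+01] F [-0.22 -0.99  3.4 ] q [-0.57  0.87  0.26  1.8  -0.39  0.53 -0.05]
shift [ 2.00e-01 -1.00e-01 -1.72e+02] turn [ 0.02 -0.01  0.22]
15.06581618979765
```

View pics/c8.png

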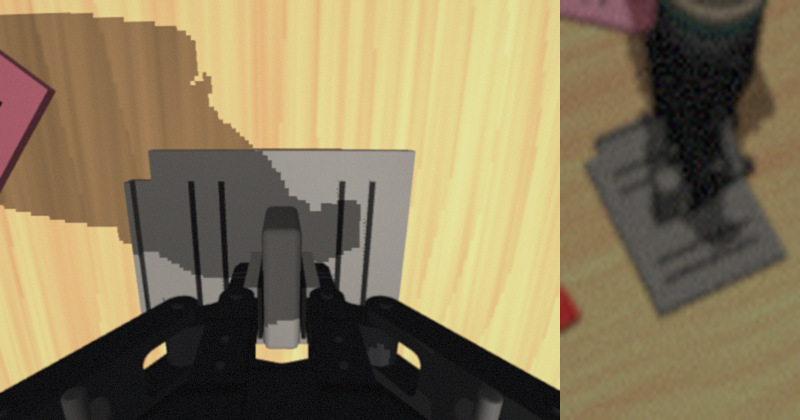

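>>> step_arm:
  commands:
    - [0,0,-5,0,0,0,255]
    - [0,0,-20,0,0,0,255]
    - [0,0,-50,0,0,0,255]
    - [0,0,-90,0,0,0,255]
    - [-20,0,-130,0,0,0,255]
    - [-50,0,-165,0,0,0,255]
    - [-85,0,-200,0,0,0,255]
    - [-120,0,-220,0,0,0,255]

```text
clock: 7.65
eef_pos: [565.3, 93.7, 231.4]
tool_rot: [3.137, -0.001, 1.575]
force: [1.2, 0.5, -3.1]
width: 14.6
```

>>> step_arm:
  commands:
    - [-45,0,-5,0,0,0,255]
    - [-90,0,-10,0,0,0,255]
    - [-135,0,-15,0,0,0,255]
    - [-180,0,-20,0,0,0,255]
    - [-225,0,-20,0,0,0,255]
    - [-270,0,-20,0,0,0,255]
    - [-315,0,-20,0,0,0,255]
    - [-355,0,-20,0,0,0,255]

```text
clock: 8.45
eef_pos: [564.9, -262.6, 248.5]
tool_rot: [-3.141, 0.001, 1.573]
force: [0.3, -0.6, -2.1]
width: 14.9
```

>>> step_arm:
  commands:
    - [-25,0,0,0,0,0,255]
    - [-45,0,0,0,0,0,255]
    - [-45,0,0,0,0,0,255]
    - [-45,0,0,0,0,0,255]
    - [-45,0,0,0,0,0,255]

```text
clock: 8.95
eef_pos: [566.3, -303.3, 247.8]
tool_rot: [-3.141, -0.002, 1.576]
force: [1.2, 0.2, -2.4]
width: 14.7
```

```bash
python3 -c "
from h import *
plan([551,-175,180],[180,0,90.6])
C=cam('wrist');np.save('C9.npy',np.array(C,dtype=object),allow_pickle=True)
a=snap('wrist','w9.png');print(ctrl.read_state()['width'])"
```

```text
now 8.95 [ 566.3 -303.3  247.8] [-1.7999e+02 -9.0000e-02  9.0320e+01] F [ 1.2   0.17 -2.45] q [ 0.22  0.62  0.4   1.51 -0.26  1.07  0.68]
shift [128.3 -14.5  68. ] turn [-0.01 -0.09 -0.28]
14.732375447164063
```

View pics/w9.png

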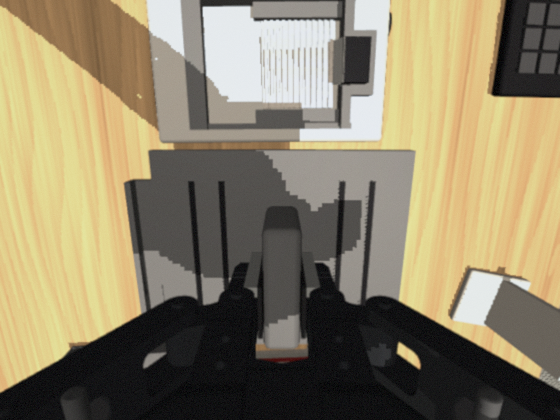

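```bash
python3 -c "
import cv2
a=cv2.imread('pics/w9.png');cv2.imwrite('pics/c9.png',cv2.convertScaleAbs(cv2.resize(a[0:165,140:400],(790,501),interpolation=2),alpha=1.3,beta=20))
"
```

```text
(no output)
```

View pics/c9.png

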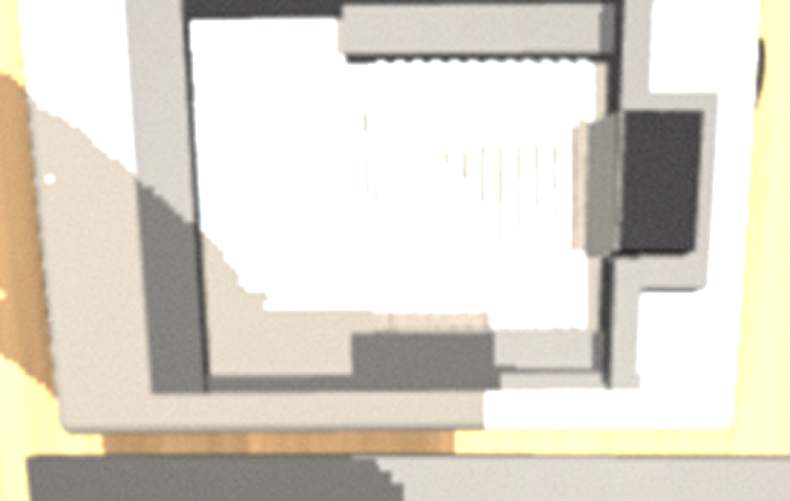

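```bash
python3 -c "
from h import *
C=tuple(np.load('C9.npy',allow_pickle=True))
C=tuple(np.array(c,float) for c in C)
g=lambda x,y:(140+x/3.038,y/3.036)
def q(n,L,z): print(n,ray('wrist',[g(*p) for p in L],z,C)[:,:2].round(1).tolist())
q('shell left z38',[(62,430),(28,60)],38)
q('shell right z38',[(730,428),(761,40)],38)
q('ledge low + edge z56',[(207,388),(191,20)],56)
q('ledge back z66',[(152,390),(130,20)],66)
q('rail left end z50',[(352,336),(342,50)],50)
q('rail inner y z50',[(400,333),(480,333),(400,55),(560,55)],50)
q('post z68 inner,outer',[(610,380),(638,380)],68)
q('catch black L,R z75.5',[(622,113),(622,248),(697,250),(702,112)],75.5)
print('lid edge', ray('wrist',[(152,150),(413,150)],247.8-8+6,C).round(1))
"
```

```text
shell left z38 [[431.0, -255.0], [430.1, -132.6]]
shell right z38 [[675.9, -253.2], [676.1, -125.5]]
ledge low + edge z56 [[489.2, -239.8], [489.8, -126.5]]
ledge back z66 [[472.9, -240.4], [473.2, -129.6]]
rail left end z50 [[538.9, -222.3], [536.9, -133.4]]
rail inner y z50 [[555.5, -221.3], [583.1, -221.1], [555.7, -134.8], [607.5, -134.4]]
post z68 inner,outer [[625.6, -236.5], [634.9, -236.4]]
catch black L,R z75.5 [[623.9, -157.6], [625.9, -196.3], [649.6, -196.6], [648.3, -157.0]]
lid edge [[ 503.5 -248.   245.8]
 [ 629.2 -247.4  245.8]]
```

>>> step_arm:
  commands:
    - [30,2,0,-4,0,0,255]
    - [60,2,0,-8,0,0,255]
    - [90,2,15,-12,0,0,255]
    - [115,2,40,-16,0,0,255]
    - [126,2,65,-20,0,0,255]
    - [126,2,75,-20,0,0,255]
    - [126,2,75,-20,0,0,255]
    - [126,2,75,-20,0,0,255]

```text
clock: 9.8
eef_pos: [569.7, -181.1, 174.1]
tool_rot: [2.79, 0.002, 1.573]
force: [0.0, -1.2, -1.8]
width: 15.0
```

```bash
python3 -c "
from h import *
s=ctrl.read_state()
K,d,r,t=cam('wrist');R=cv2.Rodrigues(r)[0];o=-R.T@t.ravel();Rt=Ro.from_euler('xyz',s['tool_rot'])
print('camoff tool',Rt.inv().apply(o-s['eef_pos']), 'start',Ro.from_euler('xyz',[-179.99,0,164.42],degrees=True).inv().apply(np.array([108.21,643.62,372.73])-[174.5,626.1,218.6]))
plan([568.3,-177,137.5],[180,0,90.3])
a=snap('wrist','w10.png');b=snap('scene','s10.png');c=snap('top','t10.png')
cv2.imwrite('pics/c10.png',np.hstack([cv2.resize(b[150:320,120:300,::-1],(423,400),interpolation=2),cv2.resize(c[150:270,280:380,::-1],(333,400),interpolation=2)]))
z=s['eef_pos']; T=Rt.as_matrix()
def lid(p): return z+T@np.array([p[1],p[0],8-p[2]])
P=[lid(p) for p in [(65,55,6),(65,-55,6),(-65,-55,6),(-65,55,6),(-77,40,10),(-77,-40,10),(0,0,0)]]
print(np.round(P,1)); print('scene',proj('scene',P).round(1).tolist()); print('top',proj('top',P).round(1).tolist())
"
```

```text
camoff tool [  67.65732216   -0.57017088 -154.22567825] start [  68.55984997   -0.95505564 -154.12983566]
now 9.8 [ 569.7 -181.1  174.1] [1.5987e+02 1.0000e-01 9.0150e+01] F [ 0.   -1.17 -1.75] q [ 0.25  0.49  0.12  2.05 -0.58  0.31  0.87]
shift [  4.1 -13.9  33.9] turn [20.13  0.13 -0.13]
[[ 631.2 -125.9  194.5]
 [ 631.5 -235.9  194.7]
 [ 509.5 -236.3  149.9]
 [ 509.2 -126.3  149.7]
 [ 496.6 -141.3  149.4]
 [ 496.8 -221.3  149.5]
 [ 572.4 -181.1  166.6]]
scene [[227.9, 221.5], [178.4, 239.3], [166.2, 208.4], [211.6, 192.9], [203.8, 191.2], [170.9, 202.3], [196.6, 216.9]]
top [[315.3, 181.2], [352.2, 180.7], [350.7, 222.8], [314.7, 223.2], [319.7, 227.3], [345.9, 227.0], [332.9, 201.8]]
```

View pics/c10.png

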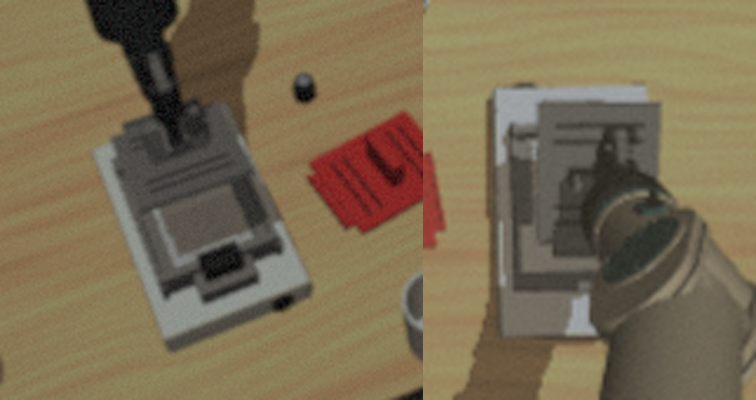

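View pics/w10.png

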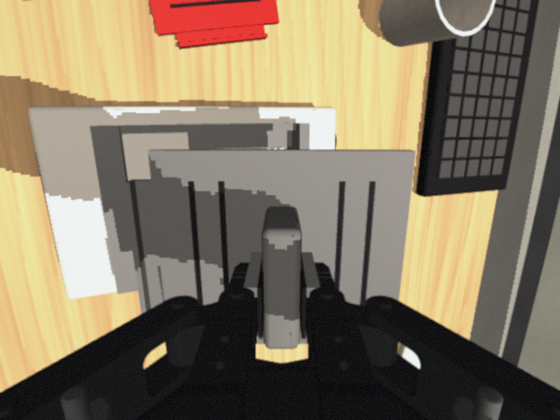

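>>> step_arm:
  commands:
    - [4,-7,18,0,0,0.1,255]
    - [4,-14,36,0,0,0.1,255]
    - [4,-21,54,0,0,0.1,255]
    - [4,-26,68,0,0,0.1,255]
    - [4,-27.5,71.5,0,0,0.1,255]
    - [4,-27.5,71.5,0,0,0.1,255]
    - [4,-27.5,71.5,0,0,0.1,255]

```text
clock: 10.65
eef_pos: [570.8, -177.7, 103.6]
tool_rot: [2.803, -0.005, 1.574]
force: [0.5, -0.6, -1.4]
width: 15.0
```

```bash
cat >> h.py <<'E'
def lidpose(th=None):
    s=ctrl.read_state(); T=Ro.from_euler('xyz',s['tool_rot']).as_matrix(); z=s['eef_pos']
    f=lambda p:z+T@np.array([p[1],p[0],8-p[2]])
    print('t',round(float(s['clock']),2),'lid',f((0,0,0)).round(1),'tongue',f((-77,0,2)).round(1),'rpy',np.degrees(s['tool_rot']).round(2),'F',s['force'].round(2),'w',round(float(s['width']),1)); return f,T
E
python3 -c "
from h import *
f,T=lidpose()
C=cam('wrist');P=[f(p) for p in [(65,55,6),(-65,55,6),(-77,40,10),(-77,-40,10)]]
print(np.round(P,1),proj('wrist',P,C).round(1).tolist())
a=snap('wrist','w11.png');c=snap('top','t11.png');b=snap('scene','s11.png')
cv2.imwrite('pics/c11.png',np.hstack([cv2.resize(a[:230,60:440,::-1],(496,300),interpolation=2),cv2.resize(c[160:260,290:390,::-1],(300,300),interpolation=2)]))
cv2.imwrite('pics/c11b.png',cv2.resize(b[170:310,140:280,::-1],(590,590),interpolation=2))
"
```

```text
t 10.65 lid [ 573.4 -177.6   96. ] tongue [ 500.1 -177.8   72.4] rpy [160.62  -0.3   90.18] F [ 0.54 -0.58 -1.41] w 15.0
[[ 632.6 -122.6  123.5]
 [ 509.9 -122.8   80.4]
 [ 497.3 -137.8   80.1]
 [ 497.6 -217.8   79.7]] [[417.2, 151.1], [147.8, 151.2], [123.3, 183.5], [143.1, 326.5]]
```

View pics/c11.png

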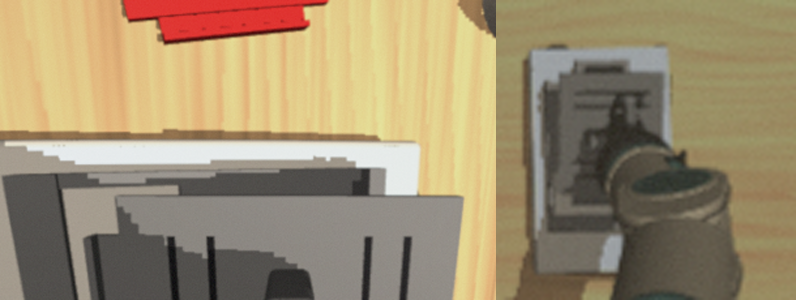

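View pics/c11b.png

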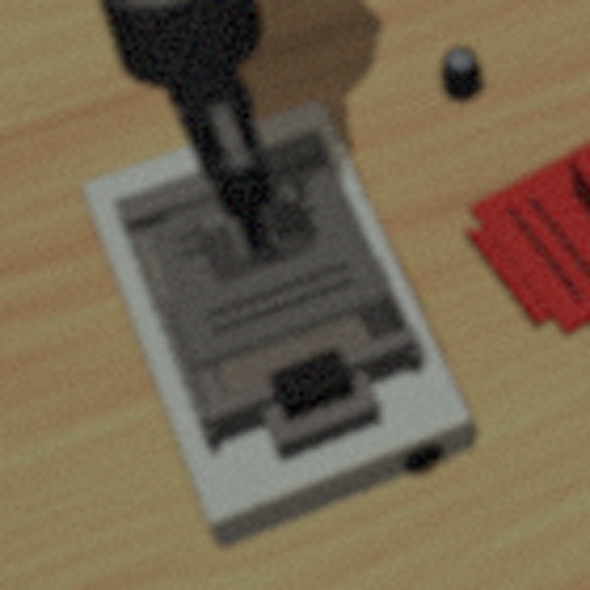

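```bash
python3 -c "
from h import *
C=cam('wrist');a=cv2.imread('pics/w11.png')
cv2.imwrite('pics/c12.png',cv2.convertScaleAbs(cv2.resize(a[90:250,40:400],(800,356),interpolation=2),alpha=1.7,beta=30))
g=lambda x,y:(60+x/1.305,y/1.305)
for n,L,z in [('shell +y',[(100,140),(417,143)],38),('wall in',[(200,174),(350,170)],59),('lidedge',[(118,196),(462,196)],100)]:print(n,ray('wrist',[g(*p) for p in L],z,C).round(1).tolist())
"
```

```text
shell +y [[503.6, -100.3, 38.0], [670.2, -99.0, 38.0]]
wall in [[544.2, -115.1, 59.0], [617.2, -113.7, 59.0]]
lidedge [[511.6, -120.9, 100.0], [651.0, -124.1, 100.0]]
```

View pics/c12.png

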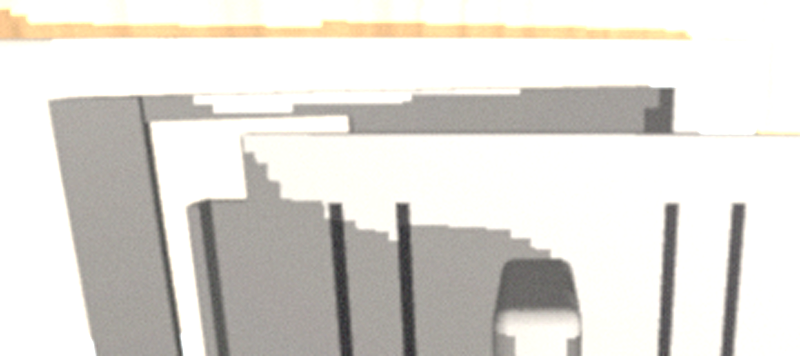

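>>> step_arm:
  commands:
    - [0,-2,5,-0.3,0,0,255]
    - [0,-4,10,-0.6,0,0,255]
    - [0,-6,15,-0.6,0,0,255]
    - [0,-8,18,-0.6,0,0,255]
    - [0,-9,20,-0.6,0,0,255]
    - [0,-9,20,-0.6,0,0,255]
    - [0,-9,20,-0.6,0,0,255]

```text
clock: 11.5
eef_pos: [573.8, -180.8, 90.2]
tool_rot: [2.814, -0.013, 1.577]
force: [-0.5, -0.4, -2.5]
width: 14.9
```

```bash
python3 -c "
from h import *
lidpose()"
```

```text
t 11.5 lid [ 576.3 -180.7   82.7] tongue [ 502.8 -180.9   59.8] rpy [161.23  -0.73  90.38] F [-0.47 -0.45 -2.53] w 14.9
```

```bash
python3 -c "
from h import *
print(ctrl.read_state()['qpos'].round(3)); lidpose()"
```

```text
[ 0.231  0.653  0.146  2.077 -1.099  0.233  1.394]
t 11.5 lid [ 576.3 -180.7   82.7] tongue [ 502.8 -180.9   59.8] rpy [161.23  -0.73  90.38] F [-0.47 -0.45 -2.53] w 14.9
```

```bash
python3 -c "
from h import *
plan([567.5,-177.5,90],[164.5,0,90.3])"
```

```text
now 11.5 [ 573.8 -180.8   90.2] [161.23  -0.73  90.38] F [-0.47 -0.45 -2.53] q [ 0.23  0.65  0.15  2.08 -1.1   0.23  1.39]
shift [ 3.3 -6.  -1.7] turn [ 3.27 -0.72 -0.14]
```

>>> step_arm:
  commands:
    - [3,-6,-2,3.3,-0.7,-0.1,255]
    - [3,-6,-2,3.3,-0.7,-0.1,255]
    - [3,-6,-2,3.3,-0.7,-0.1,255]
    - [3,-6,-2,3.3,-0.7,-0.1,255]
    - [3,-6,-2,3.3,-0.7,-0.1,255]

```text
clock: 12.0
eef_pos: [567.2, -178.2, 90.3]
tool_rot: [2.871, -0.001, 1.574]
force: [-0.6, -0.0, -2.7]
width: 14.9
```

```bash
python3 -c "
from h import *
plan([566.9,-177.5,80],[164.5,0,90.3]);lidpose()"
```

```text
now 12.0 [ 567.2 -178.2   90.3] [ 1.6449e+02 -7.0000e-02  9.0210e+01] F [-0.64 -0.01 -2.7 ] q [ 0.1   0.67  0.31  2.05 -1.    0.33  1.27]
shift [ 0.7 -3.   9.9] turn [ 0.01 -0.04 -0.11]
t 12.0 lid [ 569.3 -178.2   82.6] tongue [ 494.6 -178.5   63.9] rpy [ 1.6449e+02 -7.0000e-02  9.0210e+01] F [-0.64 -0.01 -2.7 ] w 14.9
```

>>> step_arm:
  commands:
    - [0.7,-1.1,4,0,0,0,255]
    - [0.7,-2.2,8,0,0,0,255]
    - [0.7,-3.3,12,0,0,0,255]
    - [0.7,-4.4,16,0,0,0,255]
    - [0.7,-4.4,16,0,0,0,255]
    - [0.7,-4.4,16,0,0,0,255]

```text
clock: 12.6
eef_pos: [567.4, -177.3, 73.5]
tool_rot: [2.872, -0.001, 1.575]
force: [-0.5, -0.4, -2.7]
width: 14.8
```

```bash
python3 -c "
from h import *
plan([562,-177.5,73],[164.5,0,90.3]);lidpose()
a=snap('wrist','w13.png');b=snap('scene','s13.png')
cv2.imwrite('pics/c13.png',np.hstack([cv2.resize(a[90:270,40:360,::-1],(480,270*1),interpolation=2),cv2.resize(b[190:290,140:258,::-1],(318,270),interpolation=2)]))
"
```

```text
now 12.6 [ 567.4 -177.3   73.5] [ 1.6454e+02 -3.0000e-02  9.0250e+01] F [-0.51 -0.41 -2.73] q [ 0.14  0.69  0.25  2.06 -1.04  0.28  1.3 ]
shift [-0.2 -5.4 -0.9] turn [-0.04 -0.02 -0.06]
t 12.6 lid [ 569.5 -177.3   65.8] tongue [ 494.8 -177.6   47.2] rpy [ 1.6454e+02 -3.0000e-02  9.0250e+01] F [-0.51 -0.41 -2.73] w 14.8
```

View pics/c13.png

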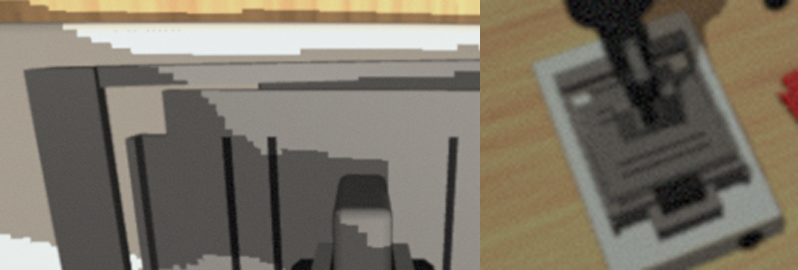

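>>> step_arm:
  commands:
    - [0,-0.6,2.2,0,0,0,255]
    - [0,-0.6,2.2,0,0,0,255]
    - [0,-3,1.6,0,0,0,255]
    - [0,-5.5,0.9,0,0,0,255]
    - [0,-8,0.2,0,0,0,255]
    - [0,-9.8,-0.3,0,0,0,255]
    - [0,-9.8,-0.3,0,0,0,255]

```text
clock: 13.4
eef_pos: [557.6, -177.4, 71.4]
tool_rot: [2.872, -0.001, 1.575]
force: [0.1, -0.2, -1.7]
width: 15.2
```

```bash
python3 -c "
from h import *
print(ctrl.read_state()['qpos'].round(2));lidpose()"
```

```text
[ 0.17  0.68  0.22  2.08 -1.06  0.25  1.34]
t 13.4 lid [ 559.7 -177.3   63.7] tongue [ 484.9 -177.6   45.1] rpy [ 1.6454e+02 -3.0000e-02  9.0230e+01] F [ 0.12 -0.25 -1.66] w 15.2
```

>>> step_arm:
  commands:
    - [0,-1.3,0.5,0.8,0,0,255]
    - [0,-2.6,1,1.6,0,0,255]
    - [0,-4,1.6,2.5,0,0,255]
    - [0,-4,1.6,2.5,0,0,255]

```text
clock: 13.8
eef_pos: [555.1, -177.0, 68.8]
tool_rot: [2.915, 0.0, 1.576]
force: [1.1, -0.1, -2.6]
width: 14.9
```

```bash
python3 -c "
from h import *
print(ctrl.read_state()['qpos'].round(2));lidpose()"
```

```text
[ 0.09  0.71  0.32  2.05 -0.99  0.33  1.26]
t 13.8 lid [ 556.9 -177.    61. ] tongue [ 481.4 -177.4   45.6] rpy [1.6702e+02 1.0000e-02 9.0330e+01] F [ 1.05 -0.11 -2.62] w 14.9
```

>>> step_arm:
  commands:
    - [0,-0.5,-0.1,0,0,0,255]
    - [0,-1,-0.2,0,0,0,255]
    - [0,-1,-0.2,0,0,0,255]

```text
clock: 14.1
eef_pos: [553.4, -177.3, 68.8]
tool_rot: [2.915, -0.001, 1.575]
force: [0.7, 0.1, -2.2]
width: 15.1
```

>>> step_arm:
  commands:
    - [0,-0.5,-0.1,0,0,0,255]
    - [0,-1,-0.2,0,0,0,255]
    - [0,-1,-0.2,0,0,0,255]

```text
clock: 14.4
eef_pos: [553.1, -177.2, 69.0]
tool_rot: [2.914, -0.0, 1.576]
force: [1.8, 0.6, -3.2]
width: 15.1
```

>>> step_arm:
  commands:
    - [0,-0.5,-0.1,0,0,0,255]
    - [0,-1,-0.2,0,0,0,255]
    - [0,-1,-0.2,0,0,0,255]

```text
clock: 14.7
eef_pos: [552.8, -177.2, 69.2]
tool_rot: [2.913, -0.0, 1.576]
force: [5.2, 0.3, -1.6]
width: 15.1
```

>>> step_arm:
  commands:
    - [0,1.6,0.4,0,0,0,255]
    - [0,3.2,0.7,0,0,0,255]
    - [0,3.2,0.7,0,0,0,255]

```text
clock: 15.0
eef_pos: [553.8, -177.3, 68.3]
tool_rot: [2.917, -0.0, 1.575]
force: [-0.2, 0.3, -2.6]
width: 14.9
```

```bash
python3 -c "
from h import *
lidpose();plan([557.2-.174*8,-177.3,57+7.9],[170,0,90.3])"
```

```text
t 15.0 lid [ 555.6 -177.3   60.5] tongue [ 480.1 -177.6   45.3] rpy [ 1.6712e+02 -3.0000e-02  9.0240e+01] F [-0.16  0.32 -2.65] w 14.9
now 15.0 [ 553.8 -177.3   68.3] [ 1.6712e+02 -3.0000e-02  9.0240e+01] F [-0.16  0.32 -2.65] q [ 0.09  0.71  0.32  2.05 -0.99  0.33  1.26]
shift [0.  1.2 3.8] turn [ 2.88 -0.02 -0.06]
```

>>> step_arm:
  commands:
    - [0,0.5,1.2,0.9,0,0,255]
    - [0,1,2.5,1.9,0,0,255]
    - [0,1.4,3.8,2.9,0,0,255]
    - [0,1.4,3.8,2.9,0,0,255]
    - [0,1.4,3.8,2.9,0,0,255]

```text
clock: 15.5
eef_pos: [556.0, -177.1, 64.9]
tool_rot: [2.967, -0.001, 1.575]
force: [-0.6, -0.1, -2.5]
width: 14.6
```

```bash
python3 -c "
from h import *
lidpose();plan([557.2-.105*8,-177.3,53.8+7.95],[174,0,90.3])
a=snap('wrist','w14.png');b=snap('scene','s14.png')
cv2.imwrite('pics/c14.png',np.hstack([cv2.resize(a[90:270,40:440,::-1],(480,270*1),interpolation=2),cv2.resize(b[190:290,140:258,::-1],(318,270),interpolation=2)]))
"
```

```text
t 15.5 lid [ 557.3 -177.1   57. ] tongue [ 481.2 -177.5   45.6] rpy [ 1.7001e+02 -3.0000e-02  9.0260e+01] F [-0.63 -0.06 -2.53] w 14.6
now 15.5 [ 556.  -177.1   64.9] [ 1.7001e+02 -3.0000e-02  9.0260e+01] F [-0.63 -0.06 -2.53] q [ 0.02  0.74  0.42  2.01 -0.92  0.42  1.16]
shift [-0.2 -0.2  3.2] turn [ 3.99 -0.03 -0.04]
```

View pics/c14.png

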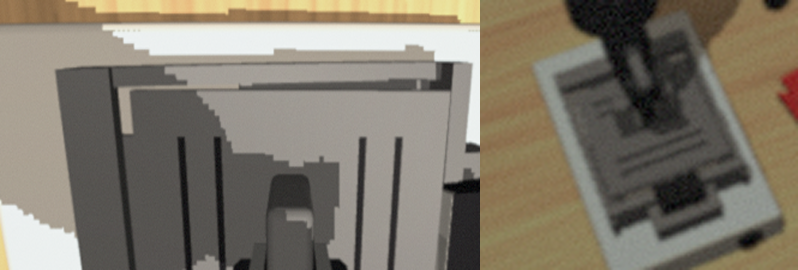

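>>> step_arm:
  commands:
    - [0,0,1.1,1.3,0,0,255]
    - [0,-0.1,2.2,2.7,0,0,255]
    - [0,-0.2,3.2,4,0,0,255]
    - [0,-0.2,3.2,4,0,0,255]

```text
clock: 16.0
eef_pos: [557.6, -177.3, 62.1]
tool_rot: [3.036, 0.0, 1.576]
force: [-0.9, -0.6, -1.7]
width: 14.7
```

```bash
python3 -c "
from h import *
lidpose();plan([557.2-.044*8,-177.3,51.4+8],[177.5,0,90.3])"
```

```text
t 16.0 lid [ 558.5 -177.3   54.1] tongue [ 481.7 -177.7   48. ] rpy [173.92   0.    90.3 ] F [-0.87 -0.57 -1.73] w 14.7
now 16.0 [ 557.6 -177.3   62.1] [173.92   0.    90.3 ] F [-0.87 -0.57 -1.73] q [-0.05  0.78  0.52  1.94 -0.83  0.54  1.06]
shift [-0.  -1.1  2.6] turn [3.58 0.   0.  ]
```

>>> step_arm:
  commands:
    - [0,-0.6,0.8,1.2,0,0,255]
    - [0,-1.2,1.7,2.4,0,0,255]
    - [0,-1.2,2.6,3.6,0,0,255]
    - [0,-1.2,2.6,3.6,0,0,255]
    - [0,-1.2,2.6,3.6,0,0,255]

```text
clock: 16.5
eef_pos: [555.7, -177.1, 59.2]
tool_rot: [3.099, -0.001, 1.575]
force: [-1.2, 0.1, -3.6]
width: 15.1
```

```bash
python3 -c "
from h import *
lidpose();plan([557.2,-177.3,50+8],[180,0,90.3])"
```

```text
t 16.5 lid [ 556.1 -177.1   51.2] tongue [ 479.1 -177.4   49.9] rpy [ 1.7754e+02 -6.0000e-02  9.0250e+01] F [-1.22  0.13 -3.64] w 15.1
now 16.5 [ 555.7 -177.1   59.2] [ 1.7754e+02 -6.0000e-02  9.0250e+01] F [-1.22  0.13 -3.64] q [-0.09  0.82  0.58  1.89 -0.77  0.63  0.99]
shift [-0.2  1.4  1.2] turn [ 2.46 -0.06 -0.05]
```

>>> step_arm:
  commands:
    - [0,0.4,0.5,0.9,0,0,255]
    - [0,0.9,0.9,1.7,0,0,255]
    - [0,1.2,1.3,2.5,0,0,255]
    - [0,1.2,1.3,2.5,0,0,255]
    - [0,1.2,1.3,2.5,0,0,255]

```text
clock: 17.0
eef_pos: [558.1, -177.2, 58.2]
tool_rot: [3.142, -0.0, 1.576]
force: [-0.5, -0.2, -3.3]
width: 14.6
```

```bash
python3 -c "
from h import *
lidpose()
a=snap('wrist','w15.png');b=snap('scene','s15.png')
cv2.imwrite('pics/c15.png',np.hstack([cv2.resize(a[90:330,40:480,::-1],(440,240),interpolation=2),cv2.resize(b[190:290,140:258,::-1],(354,240),interpolation=2)]))
"
```

```text
t 17.0 lid [ 558.1 -177.2   50.2] tongue [ 481.1 -177.6   52.2] rpy [180.    -0.    90.29] F [-0.51 -0.18 -3.29] w 14.6
```

View pics/c15.png

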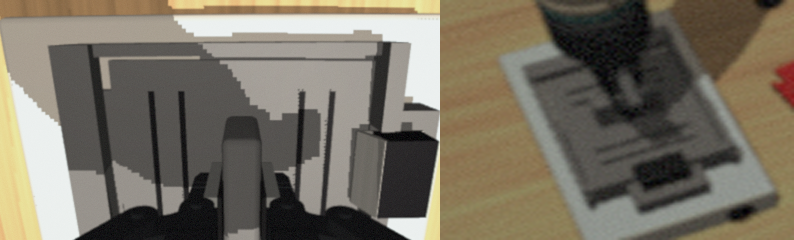

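>>> step_arm:
  commands:
    - [0,0,0.5,0,0,0,255]
    - [0,0,1,0,0,0,255]
    - [0,0,1,0,0,0,255]

```text
clock: 17.4
eef_pos: [557.7, -177.3, 58.0]
tool_rot: [3.142, -0.001, 1.575]
force: [-2.1, 1.8, 5.6]
width: 15.0
```

>>> step_arm:
  commands:
    - [0,0,0.5,0,0,0,255]
    - [0,0,1,0,0,0,255]
    - [0,0,1,0,0,0,255]

```text
clock: 17.7
eef_pos: [557.7, -177.2, 57.9]
tool_rot: [3.141, -0.001, 1.575]
force: [-3.7, 2.8, 13.7]
width: 14.7
```

```bash
python3 -c "
from h import *
lidpose()
a=snap('wrist','w16.png')
cv2.imwrite('pics/c16.png',cv2.resize(a[170:350,340:520,::-1],(540,540),interpolation=2))
"
```

```text
t 17.7 lid [ 557.8 -177.2   49.9] tongue [ 480.8 -177.5   51.9] rpy [ 1.7996e+02 -8.0000e-02  9.0260e+01] F [-3.71  2.79 13.7 ] w 14.7
```

View pics/c16.png

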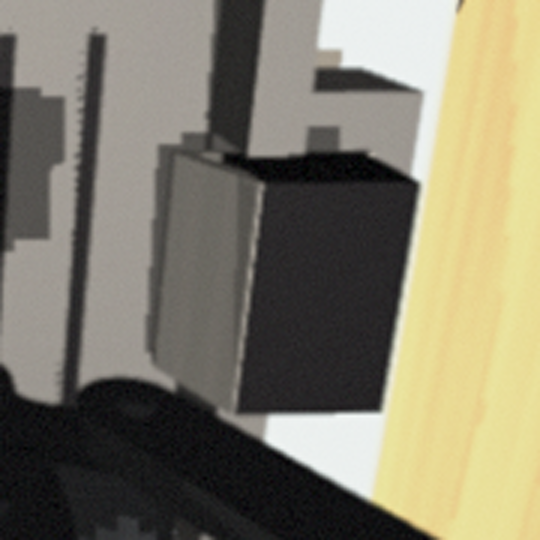

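```bash
python3 -c "
from h import *
print(ray('wrist',[(391.7,286.7),(397,222),(420,306.7),(427,230)],[58,58,75.5,75.5]).round(1))"
```

```text
[[ 616.7 -193.4   58. ]
 [ 615.8 -157.1   58. ]
 [ 624.9 -194.7   75.5]
 [ 623.2 -155.5   75.5]]
```

>>> step_arm:
  commands:
    - [0,0,-0.8,0,0,0,255]
    - [0,0,-1.5,0,0,0,255]
    - [0,0,-1.5,0,0,0,255]

```text
clock: 18.05
eef_pos: [557.7, -177.2, 58.0]
tool_rot: [-3.141, -0.001, 1.575]
force: [-2.1, 1.8, 5.5]
width: 15.1
```

>>> step_arm:
  commands:
    - [0,0,0,0,0,0,170]
    - [0,0,0,0,0,0,150]
    - [0,0,0,0,0,0,150]
    - [0,0,0,0,0,0,150]
    - [0,0,-10,0,0,0,150]
    - [0,0,-30,0,0,0,150]
    - [0,0,-60,0,0,0,150]
    - [0,0,-100,0,0,0,150]

```text
clock: 18.85
eef_pos: [556.7, -176.9, 158.2]
tool_rot: [-3.138, -0.001, 1.575]
force: [0.3, -0.6, -1.5]
width: 35.0
```

>>> step_arm:
  commands:
    - [-40,0,-30,0,0,0,150]
    - [-80,0,-60,0,0,0,150]
    - [-110,0,-60,0,0,0,150]
    - [-130,0,-60,0,0,0,150]
    - [-130,0,-60,0,0,0,150]
    - [-130,0,-60,0,0,0,150]

```text
clock: 19.45
eef_pos: [558.1, -306.9, 217.8]
tool_rot: [-3.141, -0.001, 1.575]
force: [0.7, 0.7, -0.5]
width: 35.1
```

```bash
python3 -c "
from h import *
s=ctrl.read_state();print(s['eef_pos'],s['force'],s['width'])
a=snap('wrist','w17.png');b=snap('scene','s17.png')
g=lambda I:cv2.convertScaleAbs(I[:,:,::-1],alpha=1.4,beta=15)
cv2.imwrite('pics/c17.png',np.hstack([cv2.resize(g(a[:230,120:430]),(445,330),interpolation=2),cv2.resize(g(b[185:305,140:265]),(344,330),interpolation=2)]))
"
```

```text
[ 558.14380811 -306.9082998   217.83907238] [ 0.65522041  0.72363569 -0.49613593] 35.09977562938322
```

View pics/c17.png

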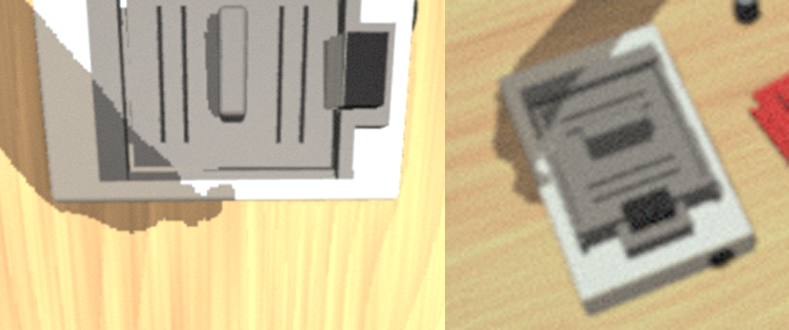

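The lid lies flat in the bay, the catch tip is over its far edge, and the gripper is clear. I'm handing the job in.

```bash
python3 -c "
from cell import ctrl
print(ctrl.finish_job())"
```

```text
the job is handed in; nothing more can be done
None
```

The grey lid is back on the filter: hooked under the ledge, swung down, pressed onto the rails, and with the catch sprung out over its far edge. The job was handed in at about 19.5 s and gave no verdict.

**How it went**
- **Approach and stop wall:** I tilted the lid about 15° and slid its lip in under the ledge. I then eased to 13° and felt for the stop wall, which met it at about 5 N. That put the tray at about +4.7 mm, in line with the camera estimate.
- **Closing:** I backed off about 3 mm before swinging the lid down. Pressing took about 14 N on the wrist, roughly 16 N on the rails with the lid's weight, under the 25 N limit. I eased off before letting go.

**Last checks**
- **While still gripped:** the lid's underside was at 49.9 mm, tilt was near 0°, and the lid was within about 0.5 mm of the middle line.
- **Catch:** its tip measured x 616.3 mm against 616.7 expected when sprung out.
- **After letting go:** the pictures show the lid flat with the catch over it, the gripper well away and its force near zero. I did not measure the lid's pose again after release.

**What disagreed**
- **Fingertips:** they ended about 30 mm farther back than the stated 22 mm ahead of the TCP. The first grasp closed on nothing above the rib; I found this from the pictures and gripped lower.
- **Tilt:** I planned 20°, but two wrist joints reached the end of their range, so I used about 15°.
- **Bystanders:** the arm stayed clear of them throughout, but I did not measure their positions at the end.

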